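Stock the dosing carousel and bring the red-lidded jar to the pointer

TASK

Get the dosing carousel ready for mixing: first nest the two loose blue cups, one after the other, fully home in the blue cup that stands in the carousel. Then turn the carousel, either way, until the red-lidded jar stands right at the orange pointer on its foot, in line with it, and finish still gripping the black knob so that the turntable is held still and I can take the jar out. Keep the jars and bottles upright in their bays and leave the plaster model, the dark bottle with the blue cap, the pen and the tape where they are.

Things in the scene. Friction and masses are not known exactly. Their poses are not given: they have to be found in the camera images.
- carousel: the carousel's grey fixed foot, a disc 208 mm across with a tongue that carries an orange arrow; it cannot move. Origin on the turning axis at bench height; its -x axis runs from the axis along the tongue (the pointer, 155 mm from the axis at the tip, 14 mm above the bench)
- turntable (a joint): angle of the white turntable (252 mm across, top 26 mm above the bench), rad, counter-clockwise from above, 0 where it stood at the start. Turns without end on a light bearing (0.03 N m friction, no detents). Five round bays 72 degrees apart, centres 90 mm from the axis, four with 14 mm collars for jars, one with a 24 mm collar for the cups
- knob_grip (a point): middle of the round knurled black knob (36 mm across, 30 mm tall, centre 173 mm above the bench) on a thin steel column on the turning axis; it is fixed to the turntable and turns with it. Grip it across from above, at this height
- front_station (a point): point of the fixed foot above the turntable's top, 90 mm from the axis in line with the orange pointer: where the middle of the jar's underside belongs
- cup_bay (a point): centre of the cup bay's floor, on the turntable (26 mm above the bench, 90 mm from the axis); turns with it. The bay is 46 mm wide, its collar 24 mm high
- stack_cup: the same blue cup as cup_a, standing in the cup bay at the start, loose by some 2 mm. A cup nested in another rests with its shoulder on the other's rim, 23.5 mm higher than it; only its collar then shows. Origin: centre of the foot's underside, z up
- cup_a: blue cup, open at the top, 64 mm tall, wall 2.2 mm: tapered body, 37 mm across at the foot, 49 mm at 40 mm height; shoulder; nearly straight collar 54 to 56 mm across from 44 mm up to the rim. Grip it from above across the collar, close under the rim. Origin: centre of the foot's underside, z up. Loose on the bench at the start, about 45 g
- cup_b: blue cup, open at the top, 64 mm tall, wall 2.2 mm: tapered body, 37 mm across at the foot, 49 mm at 40 mm height; shoulder; nearly straight collar 54 to 56 mm across from 44 mm up to the rim. Grip it from above across the collar, close under the rim. Origin: centre of the foot's underside, z up. Loose on the bench at the start, about 45 g
- red_jar: small white jar with a red screw lid, 41 mm across and 44 mm tall, standing loose by about 2 mm in one of the four jar bays. Origin: centre of the underside, z up
- bottle_a: brown bottle with a black cap, 40 mm across and 62 mm tall, in one of the jar bays; not wanted now. Origin: centre of the underside, z up
- bottle_b: brown bottle with a black cap, 40 mm across and 62 mm tall, in one of the jar bays; not wanted now. Origin: centre of the underside, z up
- bottle_c: brown bottle with a black cap, 40 mm across and 62 mm tall, in one of the jar bays; not wanted now. Origin: centre of the underside, z up
- plaster_model: white plaster dental model, 68 x 66 x 29 mm, on the black mat to the left. Origin: centre of the underside. Leave alone
- ink_bottle: dark bottle with a blue screw cap, 54 mm across and 96 mm tall, on the black mat to the left. Origin: centre of the underside. Leave alone
- marker: white marker pen with a red cap, 135 mm long and 17 mm thick, lying along the front edge of the bench. Origin: middle of the underside. Leave alone
- tape: roll of tape lying flat, 104 mm across and 25 mm tall, on the bench behind the carousel. Origin: centre of the underside. Leave alone

How it is judged:
By the outcome, as a careful person would: the job done as asked, in the order asked, and still so for the second after the job is handed in, while the arm keeps its last pose, push and grip.
It also fails if it takes over 72 s, if anything falls off the work surface, if the arm or the gripper's body presses on something with over 40 N, if the wrist force passes 120 N, or if a joint passes its speed limit or range.

ROBOT

A 6-joint arm with a two-finger parallel gripper is mounted at the origin on a cart in front of the work surface, level with it; the furniture and walls round the work are solid. World frame = base frame: x ahead of the robot, y to its left, z up, the work surface at z = 0. Lengths are in m, angles in rad, forces in N, time in s.
With the tool pointing down it reaches from about 0.375 to 0.9 m from the base axis. Payload 3.1 kg.
Tool frame: the origin (TCP) lies between the finger pads, 19 mm behind the fingertips; this is the grasp point; z points along the fingers, y is the line along which they close (so a half turn about z gives the same grasp; the last joint's range is limited). The gripper opens to 85 mm and grips with 20 to 120 N. Pads are 22 mm wide; open, the fingers measure 114 mm over their backs; the gripper's body (76 mm by 85 mm) begins 54 mm behind the grasp point. The pads swing forward as they close: fully open they stand 13 mm farther back than shut.
Start: joints at [-1.3, 0.527, 1.433, -0, 1.181, -0.178], TCP at [0.272, -0.563, 0.25] pointing down, gripper open.
Joint ranges: [-3.08, 3.08], [-0.75, 2.2], [0.22, 2.44], [-1.43, 4.57], [0, 2.65], [-2.85, 2.85]. Speed limits (rad/s): [2.79, 2.79, 3.14, 3.14, 3.14, 3.14].

INTERFACE

Orientations are given as a unit quaternion [x, y, z, w].
In Python, from station import * gives the robot as it stands.
- The arm moves only by the shell command python3 -m jog 'ROWS' [OPENING] [FORCE]. ROWS is a JSON object of lists of equal length, an entry for each row: "linear": the shift along the world's x, y, z in mm, a list of three; "turn": the turn about the world's z in units of 5 degrees (1.0 is 5 degrees). A call has 1 to 12 rows; each row shifts and turns the commanded pose from where the row before left it; what a row does not reach is not made up. A row lasts 1/8 s, in which the tool goes at most 62.5 mm and 10.7 degrees, less where a joint would pass 70% of its speed; a pose out of reach is approached as far as the arm can. A call is refused whole if a number of a shift passes 62.5 or a number of a turn 1, either way. A call with a gripper value outside its range is refused whole. OPENING is the opening, from 0 (shut) to 1 (fully open), set as the call begins (- or left out, the last holds). The fingers move at their own pace and stop on an object; FORCE is the grip in N (left out, the last holds). Time passes only in rows, so rows that do not move let the fingers close. It gives the time, the measured TCP pose, the force, the opening and the grip force at its end, in the units of the state.
- sense(): the state, without advancing time (a new reading comes with each control period).
- snapshot(name): name is "scene" or "top"; returns the picture (480x640x3 uint8, red, green, blue); there is no depth.
- get_calibration(name): a dict with "fx", "fy", "cx", "cy" (pixels), "dist_coeffs" ([k1, k2, p1, p2, k3] as OpenCV has them; the pictures are not rectified), "world_to_cam" (4x4, takes a point from world to camera coordinates). Camera axes: x right, y down, z forward; pixel columns grow to the right and rows downward; lengths in m; the calibration is good to about 2 mm. A picture is of the moment at which its call begins. get_calibration takes no time and is no camera call.
- sign_off(): hands the job in; it is judged then, once.
The state is a dict: "t": time; "q": joint angles; "qd": joint speeds; "tau": joint torques, N m; "tcp_pos": TCP position; "tool_rot": TCP orientation; "force": force on the tool from outside, world axes, zero at the start; "ft_torque": the same for the moment, N m; "finger_gap": opening from 0.0 (shut) to 1.0 (fully open); "gripper_force": force on a finger pad.
Only numpy, scipy, OpenCV 4.12 (cv2) and the standard library are available. Lean on these libraries where they do the work, as an engineer would, in place of code of your own. Each camera call takes 0.05 s, during which the arm holds its last target. There are 200 camera calls.

## Working session

There is one attempt and no reset: what is moved stays moved. The work goes in short steps, Python scripts to look and compute and a shell command to move; the robot and the scene stay as the last step left them, time stands still between calls to the robot, and variables do not carry over. Pictures are saved under pics/ and viewed, at most 10 in all, crops included, and the job is handed in when it is done.

```bash
mkdir -p pics
cat > h.py <<'E'
from station import *
import numpy as np, cv2
def cal(n):
    c=get_calibration(n); K=np.array([[c['fx'],0,c['cx']],[0,c['fy'],c['cy']],[0,0,1.]])
    return K,np.array(c['dist_coeffs'],float),np.array(c['world_to_cam'])
def ray(n,uv,z):
    K,d,T=cal(n); p=cv2.undistortPoints(np.array(uv,float).reshape(-1,1,2),K,d).reshape(-1,2)
    R,t=T[:3,:3],T[:3,3]; o=-R.T@t
    D=np.c_[p,np.ones(len(p))]@R
    return o+D*((z-o[2])/D[:,2])[:,None]
def proj(n,X):
    K,d,T=cal(n); return cv2.projectPoints(np.array(X,float).reshape(-1,1,3),cv2.Rodrigues(T[:3,:3])[0],T[:3,3],K,d)[0].reshape(-1,2)
def pic(n,f):
    im=snapshot(n); cv2.imwrite('pics/'+f,im[:,:,::-1]); return im
E
python3 - <<'E'
from h import *
for n in('scene','top'):
    pic(n,n+'0.png'); K,d,T=cal(n); print(n,K[0,0],-T[:3,:3].T@T[:3,3],T[2,:3])
E
```

```text
scene 483.8097164954968 [-0.13776367  0.5756565   0.73833474] [ 0.63354123 -0.52683702 -0.56662886]
top 451.63025500941814 [0.4206075  0.05481967 1.2221019 ] [ 1.20305413e-01  5.43672857e-04 -9.92736779e-01]
```

View pics/scene0.png

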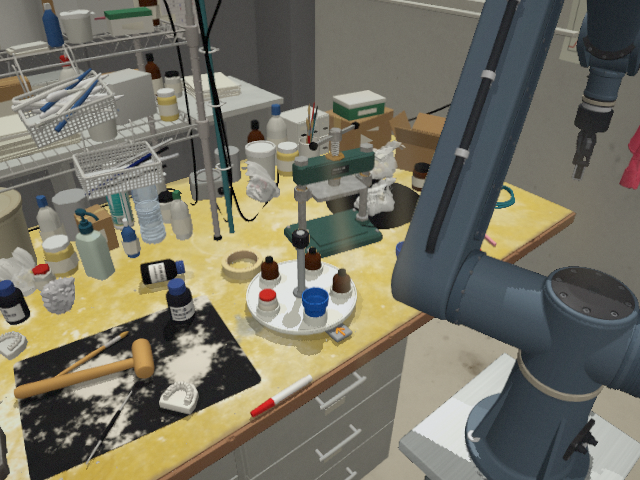

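View pics/top0.png

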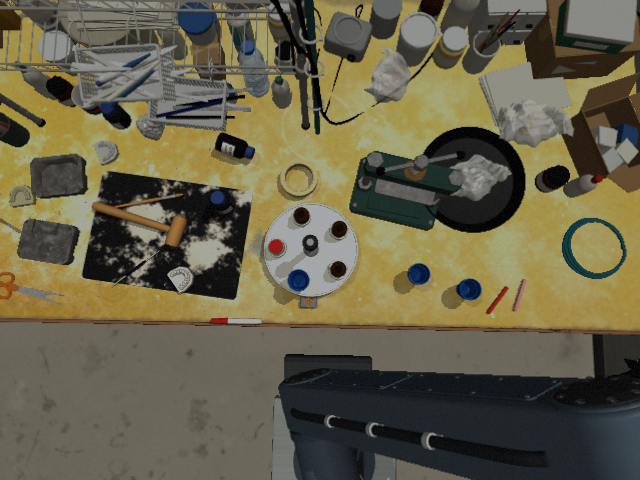

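The scene view shows the carousel with its knob at (300,238), red jar at (267,300) and stack cup at (315,302). The top view shows the loose cups at (418,274) and (469,289), the stack cup at (298,281), the red jar at (277,246), the knob at (310,242) and the pointer at (308,302).

```bash
cat >> h.py <<'E'
def blobs(im,lo,hi,box,amin=30):
    hsv=cv2.cvtColor(im,cv2.COLOR_RGB2HSV); m=cv2.inRange(hsv,lo,hi); x0,y0,x1,y1=box
    k=np.zeros_like(m); k[y0:y1,x0:x1]=m[y0:y1,x0:x1]
    k=cv2.morphologyEx(k,cv2.MORPH_CLOSE,np.ones((3,3)))
    return [c for c in cv2.findContours(k,cv2.RETR_EXTERNAL,cv2.CHAIN_APPROX_NONE)[0] if cv2.contourArea(c)>amin]
BLUE=((100,120,40),(125,255,255)); RED1=((0,150,80),(6,255,255)); RED2=((172,150,80),(180,255,255)); ORG=((8,150,120),(18,255,255)); WHITE=((0,0,140),(180,45,255))
def rimfit(n,c,z,r0=None):
    # contour -> plane z; circle of the known radius by least squares on the hull
    P=ray(n,c.reshape(-1,2),z)[:,:2]
    (x,y),r=cv2.minEnclosingCircle((P*1000).astype(np.float32)); return np.array([x,y,r])
E
python3 - <<'E'
from h import *
im=snapshot('top')
for c in blobs(im,*BLUE,(260,240,500,310)):
    for z in(.064,.09): print('blue',rimfit('top',c,z).round(1),z,cv2.boundingRect(c))
for L in(RED1,RED2):
    for c in blobs(im,*L,(260,220,300,270),15): print('red',rimfit('top',c,.07).round(1),cv2.boundingRect(c))
for c in blobs(im,*ORG,(290,290,325,312),5): print('org',(ray('top',c.reshape(-1,2).mean(0),.014)*1000).round(1),cv2.boundingRect(c))
for c in blobs(im,*WHITE,(255,190,365,300),500): print('white',rimfit('top',c,.026).round(1),cv2.boundingRect(c))
for c in blobs(im,(0,0,0),(180,255,70),(295,225,325,260),20): print('knob',rimfit('top',c,.188).round(1),cv2.boundingRect(c))
s=snapshot('scene')
for c in blobs(s,*BLUE,(295,280,335,325)): print('sblue',cv2.boundingRect(c),rimfit('scene',c,.09).round(1))
for c in blobs(s,(0,0,0),(180,255,70),(285,225,315,255),20): print('sknob',rimfit('scene',c,.173).round(1),cv2.boundingRect(c))
g=np.vstack([im[225:310,255:365],im[250:310,395:505]]) if 0 else im[220:315,255:500]
cv2.imwrite('pics/z.png',cv2.resize(g[:,:,::-1],None,fx=3.2,fy=3.2,interpolation=2))
E
```

```text
blue [ 441.3 -334.    30.2] 0.064 (457, 279, 24, 21)
blue [ 440.8 -325.2   29.6] 0.09 (457, 279, 24, 21)
blue [456.1 101.2  27.7] 0.064 (288, 269, 21, 22)
blue [455.3 100.2  27.1] 0.09 (288, 269, 21, 22)
blue [ 478.3 -207.2   27.7] 0.064 (408, 263, 22, 21)
blue [ 477.  -201.3   27. ] 0.09 (408, 263, 22, 21)
red [540.7 161.   17.6] (269, 240, 14, 14)
org [[401.8  75.3  14. ]] (305, 298, 7, 8)
white [540.7  71.4 125.1] (264, 203, 94, 93)
knob [533.9  72.9  23.1] (303, 235, 15, 20)
sblue (302, 288, 26, 29) [439.4 111.   44. ]
sknob [492.4  78.9  13.7] (306, 247, 9, 8)
sknob [548.4  74.5  41.3] (285, 229, 30, 20)
```

View pics/z.png

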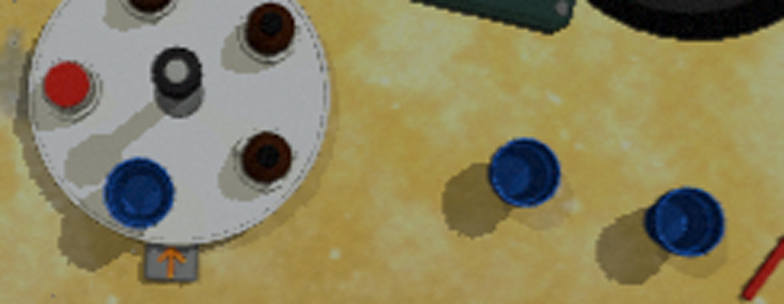

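Every size agrees with the given ones: rim radius 27.7, disc radius 125, bays at 90 mm. Axis ≈ (541,71); cup_a ≈ (478,-207); cup_b ≈ (441,-336); stack ≈ (455,100). The jar needs about +88°. I'll start moving toward cup_a.

```bash
python3 -c "
from station import *
s=sense();print(s['tcp_pos'],s['tool_rot'],s['force'],s['t'])"
python3 -m jog '{"linear":[[10,20,0],[20,36,0],[26,45,-10],[30,50,-20],[30,50,-20],[30,50,-20],[30,50,-20],[20,35,-20],[10,20,-10],[0,0,0]],"turn":[0,0,0,0,0,0,0,0,0,0]}' 1 30
```

```text
[ 0.27165391 -0.5624112   0.24937233] [ 9.74816726e-01  2.23006431e-01 -4.32258490e-05 -6.93840067e-04] [ 0.18393381 -0.01621914 -0.33976639] 0.2
t: 1.45
tcp_pos: [0.4772, -0.2035, 0.1294]
tool_rot: [0.974, 0.225, -0.001, -0.001]
force: [0.3, -0.3, -0.2]
finger_gap: 1.001
gripper_force: 0.0
```

```bash
python3 -m jog '{"linear":[[1,-3,-20],[0,0,-20],[0,0,-16],[0,0,-10],[0,0,-5],[0,0,0]],"turn":[0,0,0,0,0,0]}'
python3 -m jog '{"linear":[[0,0,0],[0,0,0],[0,0,0],[0,0,0],[0,0,0],[0,0,0]],"turn":[0,0,0,0,0,0]}' 0.3 30
python3 -c "
from h import *
pic('scene','s1.png');pic('top','t1.png')
t=cv2.imread('pics/t1.png')[220:320,380:500];s=cv2.imread('pics/s1.png')[120:420,330:640]
cv2.imwrite('pics/c1.png',cv2.resize(s,None,fx=1.8,fy=1.8))
print(sense()['q'])"
```

```text
t: 2.2
tcp_pos: [0.4787, -0.2098, 0.0589]
tool_rot: [0.975, 0.223, -0.0, -0.0]
force: [0.2, 0.8, 0.1]
finger_gap: 0.998
gripper_force: 0.0
t: 2.95
tcp_pos: [0.479, -0.2098, 0.0598]
tool_rot: [0.975, 0.223, 0.0, 0.0]
force: [-0.5, 1.0, 5.7]
finger_gap: 0.637
gripper_force: 31.1
[-6.26764571e-01  7.00151398e-01  1.82884993e+00  1.70555243e-04
  6.11693404e-01  4.93968884e-01]
```

Cup_a is gripped: gap 0.637, which is about 54 mm. I'll lift it and carry it over.

```bash
python3 -m jog '{"linear":[[0,0,15],[0,0,30],[0,5,35],[0,25,30],[-4,45,0],[-4,50,0],[-4,50,0],[-4,50,0],[-4,45,0],[-2,28,0],[-2,10,0],[0,0,0]],"turn":[0,0,0,0,0,0,0,0,0,0,0,0]}'
python3 -c "
from h import *
pic('scene','s2.png');im=pic('top','t2.png')
s=cv2.imread('pics/s2.png')[200:340,220:400];t=cv2.imread('pics/t2.png')[200:320,240:394]
cv2.imwrite('pics/c2.png',np.hstack([cv2.resize(s,(540,420)),cv2.resize(t,(256,420))]))"
```

```text
t: 4.55
tcp_pos: [0.4547, 0.0982, 0.1694]
tool_rot: [0.975, 0.224, 0.0, 0.0]
force: [-0.1, 0.1, -1.0]
finger_gap: 0.64
gripper_force: 31.8
```

View pics/c2.png

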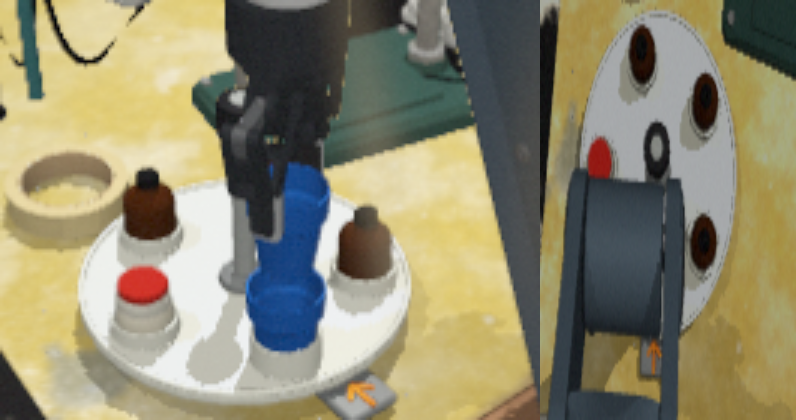

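Left, scene view: the held cup hangs upright over the stack cup, whose rim is centred at about (316,297) in the full picture. Right, top view: the arm hides the cup. I'll check the alignment numerically against the scene camera.

```bash
python3 -c "
from h import *
im=cv2.imread('pics/s2.png')[:,:,::-1].copy()
m=cv2.inRange(cv2.cvtColor(im,cv2.COLOR_RGB2HSV),*BLUE)
for r in range(255,318,4):
    c=np.where(m[r,290:345])[0]+290
    print(r,c.min() if len(c) else '',c.max() if len(c) else '',len(c))
a=np.linspace(0,2*np.pi,60)
def ext(x,y,z,r):
    P=proj('scene',np.c_[x+r*np.cos(a),y+r*np.sin(a),0*a+z]);return P.min(0).round(1),P.max(0).round(1)
print('stack rim',ext(.4555,.1003,.09,.028))
print('held rim',ext(.4547,.0982,.1694+.006,.028)); print('held sh',ext(.4547,.0982,.1694-.018,.0245)); print('foot',ext(.4547,.0982,.1694-.058,.0185))
"
```

```text
255 310 323 10
259 310 327 14
263 314 329 16
267 302 328 15
271 315 328 14
275 315 326 12
279 314 325 12
283 306 324 19
287 307 323 17
291 304 325 22
295 302 327 26
299 302 327 26
303 303 327 25
307 304 325 22
311 305 324 20
315 308 321 14
stack rim (array([300.5, 286.6]), array([327.8, 304.4]))
held rim (array([301. , 253.4]), array([329.6, 270.4]))
held sh (array([302.9, 264. ]), array([327.6, 279.1]))
foot (array([306.1, 281.3]), array([324.3, 292.9]))
```

The scene camera agrees to about 1 px. I'll lower the cup.

```bash
python3 -m jog '{"linear":[[0.5,2,-10],[0,0,-12],[0,0,-10],[0,0,-8],[0,0,-5],[0,0,0]],"turn":[0,0,0,0,0,0]}'; python3 -m jog '{"linear":[[0,0,-4],[0,0,-4],[0,0,-3],[0,0,-2],[0,0,0],[0,0,0]],"turn":[0,0,0,0,0,0]}'
```

```text
t: 5.4
tcp_pos: [0.4551, 0.1002, 0.1236]
tool_rot: [0.975, 0.223, -0.0, -0.0]
force: [0.6, -0.5, -1.0]
finger_gap: 0.642
gripper_force: 31.8
t: 6.15
tcp_pos: [0.4552, 0.1002, 0.111]
tool_rot: [0.975, 0.223, -0.0, -0.0]
force: [0.5, 0.5, -0.3]
finger_gap: 0.638
gripper_force: 31.8
```

```bash
python3 -m jog '{"linear":[[0,0,-1],[0,0,-1],[0,0,-1],[0,0,0]],"turn":[0,0,0,0]}'
```

```text
t: 6.65
tcp_pos: [0.4557, 0.1003, 0.1092]
tool_rot: [0.975, 0.223, 0.001, 0.0]
force: [-0.9, 0.6, 11.7]
finger_gap: 0.645
gripper_force: 32.6
```

Contact came at z = 0.109, as predicted for fully home. I'll release and move to cup_b.

```bash
python3 -m jog '{"linear":[[0,0,0],[0,0,0],[0,0,2],[0,0,10],[0,0,20],[0,0,30],[0,-15,15],[0,-40,0],[0,-55,0],[0,-60,0],[0,-60,0],[0,-60,0]],"turn":[0,0,0,0,0,0,0,0,0,0,0,0]}' 0.85
python3 -m jog '{"linear":[[-4,-55,-10],[-4,-45,-15],[-4,-30,-20],[-2,-16,-10],[0,0,0]],"turn":[0,0,0,0,0]}' 1
python3 -c "
from h import *
im=pic('scene','s3.png')
m=cv2.inRange(cv2.cvtColor(im,cv2.COLOR_RGB2HSV),*BLUE)
for r in range(262,320,3):
    c=np.where(m[r,290:345])[0]+290
    print(r,c.min() if len(c) else '',c.max() if len(c) else '',len(c))
a=np.linspace(0,2*np.pi,60)
def ext(x,y,z,r):
    P=proj('scene',np.c_[x+r*np.cos(a),y+r*np.sin(a),0*a+z]);return P.min(0).round(1),P.max(0).round(1)
print('rims',ext(.4555,.1003,.09,.028),ext(.4555,.1003,.1135,.028))
im=pic('top','t3.png')
for c in blobs(im,*BLUE,(260,240,500,310)): print('blue',rimfit('top',c,.064).round(1),rimfit('top',c,.1135).round(1),cv2.boundingRect(c))
s=cv2.imread('pics/s3.png')[220:340,220:380];t=cv2.imread('pics/t3.png')[200:320,240:510]
cv2.imwrite('pics/c3.png',np.hstack([cv2.resize(s,(400,300)),cv2.resize(t,(400,300))]))"
```

```text
t: 8.15
tcp_pos: [0.4544, -0.1925, 0.1852]
tool_rot: [0.975, 0.223, -0.0, 0.0]
force: [1.1, 0.5, 0.5]
finger_gap: 0.851
gripper_force: 0.0
t: 8.78
tcp_pos: [0.4404, -0.3363, 0.1294]
tool_rot: [0.975, 0.222, -0.0, -0.001]
force: [0.5, 0.4, 0.5]
finger_gap: 1.001
gripper_force: 0.0
262   0
265   0
268   0
271   0
274   0
277   0
280 306 322 16
283 302 326 25
286 301 327 27
289 301 327 27
292 302 327 26
295 301 326 26
298 302 327 26
301 302 326 25
304 302 326 25
307 304 324 21
310 304 324 21
313 305 323 19
316 310 318 9
319   0
rims (array([300.5, 286.6]), array([327.8, 304.4])) (array([300.4, 277.8]), array([328. , 295.4]))
blue [456.9 103.3  28.5] [455.3 101.3  27.3] (287, 269, 22, 22)
```

View pics/c3.png

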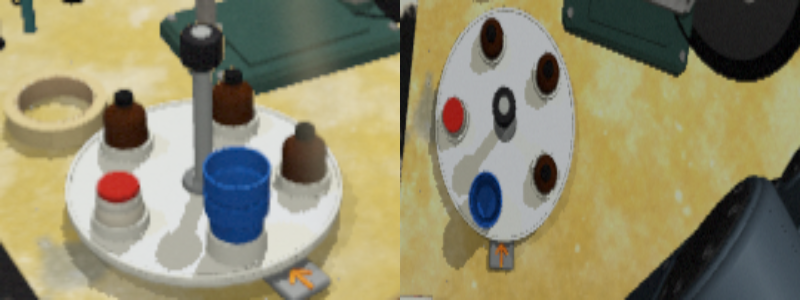

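Cup_a sits nested and upright: its rim top is at row 279 in the scene view, with 277.8 predicted, and the collars are stacked. Now cup_b.

```bash
python3 -m jog '{"linear":[[0,0,-20],[0,0,-20],[0,0,-16],[0,0,-10],[0,0,-5],[0,0,0]],"turn":[0,0,0,0,0,0]}'
python3 -m jog '{"linear":[[0,0,0],[0,0,0],[0,0,0],[0,0,0],[0,0,0],[0,0,0]],"turn":[0,0,0,0,0,0]}' 0.3 30
python3 -m jog '{"linear":[[0,0,15],[0,0,30],[0,5,40],[0,20,40],[0,45,10],[2,50,0],[2,50,0],[2,55,0],[2,55,0],[2,55,0],[2,50,0],[2,35,0]],"turn":[0,0,0,0,0,0,0,0,0,0,0,0]}'
python3 -m jog '{"linear":[[0,15,0],[0,0,0],[0,0,0]],"turn":[0,0,0]}'
```

```text
t: 9.62
tcp_pos: [0.4413, -0.3357, 0.059]
tool_rot: [0.975, 0.223, -0.0, -0.0]
force: [-0.3, 0.1, 0.2]
finger_gap: 0.997
gripper_force: 0.0
t: 10.38
tcp_pos: [0.4416, -0.3363, 0.0597]
tool_rot: [0.975, 0.223, 0.0, 0.001]
force: [-0.0, 0.1, 6.0]
finger_gap: 0.631
gripper_force: 31.4
t: 11.88
tcp_pos: [0.4544, 0.0864, 0.1945]
tool_rot: [0.975, 0.224, -0.0, -0.0]
force: [0.4, 0.4, -0.1]
finger_gap: 0.628
gripper_force: 32.0
t: 12.25
tcp_pos: [0.4553, 0.0982, 0.1941]
tool_rot: [0.975, 0.223, -0.0, 0.0]
force: [-0.0, -0.8, -1.1]
finger_gap: 0.627
gripper_force: 31.9
```

```bash
python3 -c "
from h import *
im=pic('scene','s4.png')
m=cv2.inRange(cv2.cvtColor(im,cv2.COLOR_RGB2HSV),*BLUE)
for r in range(240,300,4):
    c=np.where(m[r,290:345])[0]+290
    print(r,c.min() if len(c) else '',c.max() if len(c) else '',len(c))
a=np.linspace(0,2*np.pi,60)
def ext(x,y,z,r):
    P=proj('scene',np.c_[x+r*np.cos(a),y+r*np.sin(a),0*a+z]);return P.min(0).round(1),P.max(0).round(1)
print('held rim',ext(.4553,.0982,.194+.005,.028),'sh',ext(.4553,.0982,.194-.019,.0245),'foot',ext(.4553,.0982,.194-.059,.0185))
"
```

```text
240   0
244 310 323 9
248 315 327 13
252 314 329 16
256 315 329 15
260 315 328 14
264 315 327 13
268 314 326 13
272 307 325 19
276 308 325 18
280 306 323 17
284 302 326 25
288 301 327 27
292 302 326 25
296 301 327 27
held rim (array([300.6, 243.5]), array([329.6, 260.3])) sh (array([302.6, 254.4]), array([327.6, 269.3])) foot (array([305.8, 272.1]), array([324.3, 283.6]))
```

```bash
python3 -m jog '{"linear":[[0,2,-10],[0,0,-12],[0,0,-10],[0,0,-8],[0,0,-5],[0,0,-4],[0,0,-4],[0,0,-3],[0,0,-2],[0,0,0],[0,0,0]],"turn":[0,0,0,0,0,0,0,0,0,0,0]}'
```

```text
t: 13.68
tcp_pos: [0.4552, 0.1012, 0.136]
tool_rot: [0.975, 0.223, -0.0, 0.0]
force: [-0.9, 0.2, -0.4]
finger_gap: 0.628
gripper_force: 31.9
```

```bash
python3 -m jog '{"linear":[[0,0,-1.5],[0,0,-1],[0,0,-1],[0,0,-1],[0,0,0],[0,0,0]],"turn":[0,0,0,0,0,0]}'
```

```text
t: 14.42
tcp_pos: [0.4552, 0.1015, 0.1325]
tool_rot: [0.975, 0.223, 0.0, -0.0]
force: [-2.1, 0.6, 9.4]
finger_gap: 0.627
gripper_force: 32.4
```

It's fully home at 0.1325 as predicted. I'll release, rise, and locate the knob.

```bash
python3 -m jog '{"linear":[[0,0,0],[0,0,0],[0,0,2],[0,0,10],[0,0,25],[0,0,40],[0,0,40],[0,0,20],[0,0,0],[0,0,0]],"turn":[0,0,0,0,0,0,0,0,0,0]}' 0.85
python3 -c "
from h import *
im=pic('scene','s5.png')
m=cv2.inRange(cv2.cvtColor(im,cv2.COLOR_RGB2HSV),*BLUE)
R=[r for r in range(250,330) if m[r,295:335].sum()//255>5]; print('blue rows',R[0],R[-1])
a=np.linspace(0,2*np.pi,60)
P=proj('scene',np.c_[.4555+.028*np.cos(a),.1005+.028*np.sin(a),0*a+.137]);print(P.min(0),P.max(0))
t=cv2.imread('pics/t3.png')[:,:,::-1].copy()
g=t[230:256,298:324].max(2); print(g[2:22:1])
"
```

```text
t: 15.68
tcp_pos: [0.4545, 0.1012, 0.2679]
tool_rot: [0.975, 0.223, -0.001, -0.0]
force: [0.3, -0.1, -0.2]
finger_gap: 0.853
gripper_force: 0.0
blue rows 269 316
[300.09454848 268.87340746] [328.09354778 286.28003942]
[[181 181 180 180 181 181 181 181 181 181 183 182 182 182 182 182 181 181
  182 181 182 183 181 183 182 181]
 [182 184 181 182 179 182 180 181 181 181 179 179 178 181 181 181 182 182
  182 182 180 182 181 181 181 181]
 [181 181 182 180 180 183 181 182 177 175 140 132 132 169 174 177 182 182
  181 182 182 181 181 182 182 180]
 [180 180 183 182 181 182 183 177 112  62  30  26  25  29  24  87 163 177
  181 182 180 183 182 183 182 181]
 [183 182 182 182 181 178 176  94  36  30  26  27  27  27  30  32  56  86
  168 181 181 179 181 181 180 182]
 [182 181 180 181 182 145  62  21  31  28  26  34  33  32  31  31  36  27
  119 173 181 182 181 181 180 182]
 [181 182 181 181 179 115  48  30  29  32  47  65  70  71  45  32  33  37
   48 164 181 181 181 182 182 181]
 [182 181 182 181 148  67  29  30  31  62 135 145 144 147  96  42  34  35
   39 121 172 181 182 181 182 181]
 [180 183 
[... 598 characters left out ...]
32  30  32
   24  48 165 182 180 180 182 181]
 [182 181 179 182 180  95  34  29  32  32  31  27  29  29  30  30  33  26
   20  45 164 180 182 182 180 182]
 [183 181 182 182 183 104  31  21  29  29  31  31  30  30  32  29  28  18
   34  87 137 175 181 180 181 182]
 [182 182 182 181 179 103  56  26  21  27  30  36  29  26  26  22  13  34
   72  96 114 171 180 181 182 182]
 [181 182 182 183 181 103  84  43  19  18  12  13  14  13  15  17  38  86
   93  97 117 172 181 183 182 180]
 [182 180 182 182 181 114  71  68  54  26  26   9  12  11  23  52  93  91
   91  89 137 175 179 182 180 181]
 [182 181 180 180 179 119  70  64  64  71  68  50  48  50  71  94  95  89
   90  77 136 174 180 180 182 182]]
```

Blue's top row is 269, against 268.9 predicted for three nested cups. Next I'll cast the ray through the knob top's centre.

```bash
python3 -c "
from h import *
print(ray('top',[[309.9,241.6],[309.9,241.0]],.188)*1000)
for c in blobs(cv2.imread('pics/t3.png')[:,:,::-1].copy(),*WHITE,(255,190,365,300),500): print(rimfit('top',c,.026))"
python3 -m jog '{"linear":[[15,-5,0],[30,-10,0],[26,-9,0],[15,-6,0],[0,0,0]],"turn":[0,0,0,0,0]}' 1
```

```text
[[540.5662688   70.93575785 188.        ]
 [541.95851845  70.96498157 188.        ]]
[540.61627197  71.48207855 125.18974304]
t: 16.35
tcp_pos: [0.5422, 0.0706, 0.2677]
tool_rot: [0.975, 0.223, -0.0, -0.0]
force: [-0.2, -0.2, -0.4]
finger_gap: 1.001
gripper_force: 0.0
```

Axis ≈ (540.7, 71.2). I'll go down, close, and check.

```bash
python3 -m jog '{"linear":[[-1.5,0.5,-20],[0,0,-25],[0,0,-25],[0,0,-17],[0,0,-8],[0,0,0]],"turn":[0,0,0,0,0,0]}'
python3 -m jog '{"linear":[[0,0,0],[0,0,0],[0,0,0],[0,0,0],[0,0,0],[0,0,0],[0,0,0],[0,0,0]],"turn":[0,0,0,0,0,0,0,0]}' 0.2 40
```

```text
t: 17.1
tcp_pos: [0.539, 0.0719, 0.1732]
tool_rot: [0.975, 0.223, -0.001, -0.0]
force: [0.8, 0.3, 0.9]
finger_gap: 0.998
gripper_force: 0.0
t: 18.1
tcp_pos: [0.5403, 0.0712, 0.1743]
tool_rot: [0.975, 0.223, 0.001, 0.001]
force: [-0.9, -3.0, 4.6]
finger_gap: 0.41
gripper_force: 40.4
```

Knob gripped (35 mm). Turning counter-clockwise.

```bash
python3 -m jog '{"linear":[[0,0,0],[0,0,0],[0,0,0],[0,0,0],[0,0,0],[0,0,0],[0,0,0],[0,0,0],[0,0,0],[0,0,0],[0,0,0],[0,0,0]],"turn":[0.2,0.5,0.8,0.8,0.8,0.8,0.8,0.8,0.8,0.8,0.5,0.2]}'
python3 -m jog '{"linear":[[0,0,0],[0,0,0],[0,0,0],[0,0,0],[0,0,0],[0,0,0],[0,0,0],[0,0,0],[0,0,0],[0,0,0],[0,0,0],[0,0,0]],"turn":[0.2,0.5,0.8,0.8,0.8,0.8,0.8,0.8,0.8,0.8,0.5,0.2]}'
python3 -c "
from h import *
pic('top','t6.png');pic('scene','s6.png');print(sense()['q'])
s=cv2.imread('pics/s6.png')[200:350,220:400];t=cv2.imread('pics/t6.png')[190:320,240:396]
cv2.imwrite('pics/c6.png',np.hstack([cv2.resize(s,(400,333)),cv2.resize(t,(400,333))]))"
```

```text
t: 19.6
tcp_pos: [0.5399, 0.0717, 0.1743]
tool_rot: [0.844, 0.536, 0.0, 0.0]
force: [-2.2, -1.5, 5.7]
finger_gap: 0.411
gripper_force: 40.4
t: 21.1
tcp_pos: [0.5392, 0.0717, 0.1743]
tool_rot: [0.617, 0.787, -0.0, -0.0]
force: [-3.1, -1.7, 7.8]
finger_gap: 0.412
gripper_force: 40.6
[-7.32926156e-02  5.23933536e-01  1.70988168e+00  1.54138362e-04
  9.08334918e-01 -3.13894359e-01]
```

View pics/c6.png

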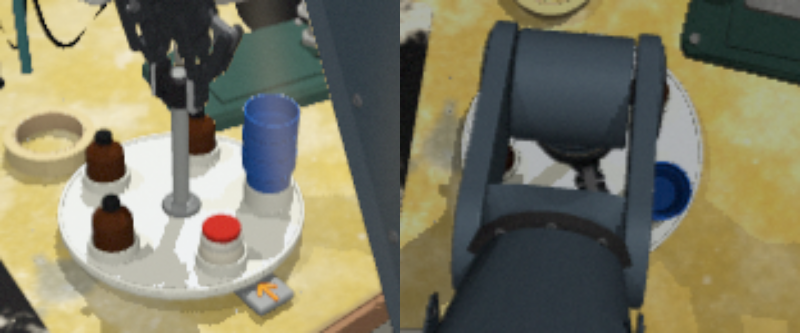

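Scene view (crop left): the jar's red lid is at about (319,303), just short of the pointer at (340,331), and everything is upright. In the top view (right) the arm hides the jar. I'll measure the remaining angle in the scene camera.

```bash
cat > m.py <<'E'
from h import *
import sys
def meas(im,n='scene',ax=None):
    hsv=cv2.cvtColor(im,cv2.COLOR_RGB2HSV)
    box=(240,255,360,345) if n=='scene' else (255,190,365,315)
    out={}
    L=[c for l in(RED1,RED2) for c in blobs(im,*l,box,15)]
    c=np.vstack(L); 
    e=cv2.fitEllipse(cv2.convexHull(c)); M=cv2.moments(cv2.convexHull(c)); cc=[M['m10']/M['m00'],M['m01']/M['m00']]
    j=ray(n,cc,.07)[0,:2]*1000
    ob=(325,320,355,345) if n=='scene' else (290,290,325,315)
    o=cv2.inRange(hsv,*ORG); o[:ob[1]]=0;o[ob[3]:]=0;o[:,:ob[0]]=0;o[:,ob[2]:]=0
    ys,xs=np.nonzero(o); p=ray(n,[xs.mean(),ys.mean()],.014)[0,:2]*1000
    return j,p,cc,len(xs)
if __name__=='__main__':
    ax=np.array([540.7,71.2])
    for f,n in[('t3','top'),('s3','scene'),(sys.argv[1],'scene')]:
        j,p,cc,k=meas(cv2.imread('pics/%s.png'%f)[:,:,::-1].copy(),n)
        a=lambda v:np.degrees(np.arctan2(v[1],v[0]))%360
        print(f,'jar',j.round(1),np.hypot(*(j-ax)).round(1),a(j-ax).round(2),'arrow',p.round(1),np.hypot(*(p-ax)).round(1),a(p-ax).round(2),k,np.round(cc,1))
E
python3 m.py s6
```

```text
t3 jar [542.3 160.9] 89.7 88.98 arrow [402.6  74.9] 138.1 178.45 25 [275.5 245.6]
s3 jar [538.5 162.5] 91.4 91.37 arrow [403.1  73.1] 137.6 179.22 33 [266.8 294.5]
s6 jar [449.1  92.1] 93.9 167.14 arrow [402.3  71.9] 138.4 179.69 22 [319.2 302.6]
```

The estimates agree on about 11° remaining. I'll turn that and re-measure, with a finer estimate of the tongue direction.

```bash
python3 -m jog '{"linear":[[0,0,0],[0,0,0],[0,0,0],[0,0,0],[0,0,0],[0,0,0],[0,0,0]],"turn":[0.3,0.5,0.6,0.5,0.3,0,0]}'
python3 -c "
from h import *
pic('top','t7.png');pic('scene','s7.png')
s=cv2.imread('pics/s7.png')[270:345,255:365]
# arrow dir in top t3 by orange-ness weighting, and tongue (grey) edges
t=cv2.imread('pics/t3.png')[:,:,::-1].astype(float)
cv2.imwrite('pics/c7.png',np.hstack([cv2.resize(s,(500,341),interpolation=2),cv2.resize(cv2.imread('pics/t3.png')[285:315,290:327],(300,341),interpolation=0)]))
for f,n,b in(('t3','top',(296,294,321,310)),('s3','scene',(328,322,354,344)),('s7','scene',(328,322,354,344))):
    im=cv2.imread('pics/%s.png'%f)[:,:,::-1].astype(float); x0,y0,x1,y1=b
    sub=im[y0:y1,x0:x1]; hsv=cv2.cvtColor(sub.astype(np.uint8),cv2.COLOR_RGB2HSV)
    g=cv2.inRange(hsv,(0,0,70),(180,40,150)); o=cv2.inRange(hsv,(5,120,100),(17,255,255))
    w=(g|o); 
    c=max(cv2.findContours(cv2.morphologyEx(w,cv2.MORPH_OPEN,np.ones((3,3))),cv2.RETR_EXTERNAL,2)[0],key=cv2.contourArea)
    q=cv2.boxPoints(cv2.minAreaRect(c))+[x0,y0]; print(f,q.round(1).tolist()); P=ray(n,q,.014)[:,:2]*1000;print(P.round(1).tolist(),P.mean(0).round(1))
"; python3 m.py s7
```

```text
t: 22.08
tcp_pos: [0.5391, 0.0717, 0.1743]
tool_rot: [0.539, 0.842, -0.0, -0.0]
force: [-3.6, -1.9, 8.1]
finger_gap: 0.411
gripper_force: 40.6
t3 [[301.0, 298.0], [309.0, 298.0], [309.0, 306.0], [301.0, 306.0]]
[[409.7, 94.1], [410.1, 72.9], [389.2, 72.4], [388.8, 93.6]] [399.4  83.2]
s3 [[337.0, 323.0], [343.0, 323.0], [343.0, 329.0], [337.0, 329.0]]
[[423.1, 63.5], [415.0, 53.5], [401.3, 65.5], [409.3, 75.4]] [412.1  64.5]
s7 [[328.0, 328.0], [334.0, 328.0], [334.0, 333.0], [328.0, 333.0]]
[[423.5, 88.3], [415.5, 78.4], [404.2, 88.1], [412.1, 97.8]] [413.9  88.2]
t3 jar [542.3 160.9] 89.7 88.98 arrow [402.6  74.9] 138.1 178.45 25 [275.5 245.6]
s3 jar [538.5 162.5] 91.4 91.37 arrow [403.1  73.1] 137.6 179.22 33 [266.8 294.5]
s7 jar [447.2  74.8] 93.5 177.78 arrow [402.2  72.6] 138.5 179.43 23 [326.1 299.6]
```

View pics/c7.png

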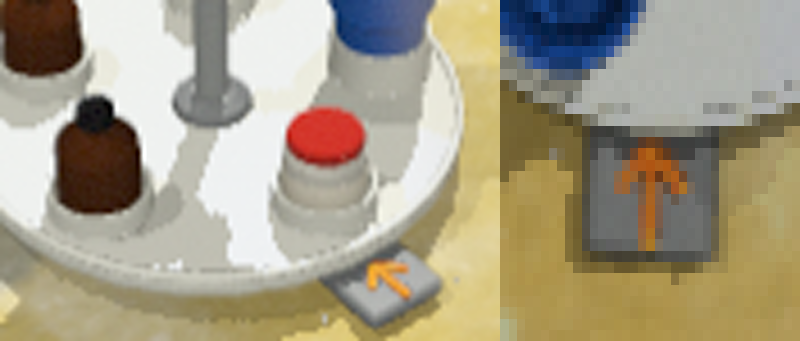

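Left crop, scene view: the jar (lid at about (326,300)) stands next to the arrow (about (340,331)), close to in line. Right crop: the tongue seen from the top is centred at about (308.2,301.5). I'll run one consistency check, using all bays for the start angle and the cup stack in the current top view for slip.

```bash
python3 -c "
from h import *
ax=np.array([540.7,71.3]); A=lambda v:round(np.degrees(np.arctan2(v[1]-ax[1],v[0]-ax[0]))%360,2)
L=lambda f:cv2.imread('pics/%s.png'%f)[:,:,::-1].copy()
t=L('t0' if 0 else 'top0')
for f in('top0','t3'):
  for c in blobs(L(f),(0,90,0),(25,255,120),(262,200,355,292),40)+blobs(L(f),(165,90,0),(180,255,75),(262,200,355,292),40):
    M=cv2.moments(c); p=ray('top',[M['m10']/M['m00'],M['m01']/M['m00']],.055)[0]*1000; print(f,'bottle',p.round(1),np.hypot(*(p[:2]-ax)).round(1),A(p),'mod72',round(A(p)%72,2),cv2.boundingRect(c))
for f in('t3','t7'):
  for c in blobs(L(f),*BLUE,(265,200,362,300)):
    r=rimfit('top',c,.1135 if f=='t3' else .137);print(f,'cup',r.round(1),A(r),np.hypot(*(r[:2]-ax)).round(1))
for f in('s3','s7'):
  for c in blobs(L(f),*WHITE,(240,250,362,335),1500): print(f,'disc',rimfit('scene',c,.026).round(1))
  c=np.vstack([c for l in(RED1,RED2) for c in blobs(L(f),*l,(240,255,360,345),15)]);print(cv2.boundingRect(c))
a=np.linspace(0,6.28,90)
for th in(176.5,178.5,180.5):
  q=ax+90*np.array([np.cos(np.radians(th)),np.sin(np.radians(th))]); P=proj('scene',np.c_[q[0]+17.6*np.cos(a),q[1]+17.6*np.sin(a),0*a+70]/1000);print(th,P.min(0),P.max(0))
"
```

```text
top0 bottle [436.4 151.8  55. ] 131.7 142.32 mod72 70.32 (270, 279, 19, 13)
top0 bottle [486.4  -1.2  55. ] 90.6 233.19 mod72 17.19 (331, 262, 15, 15)
top0 bottle [592.1  -2.5  55. ] 89.9 304.84 mod72 16.84 (332, 221, 15, 16)
top0 bottle [625.3  97.1  55. ] 88.4 16.96 mod72 16.96 (294, 207, 15, 17)
t3 bottle [485.9  -0.8  55. ] 90.5 232.76 mod72 16.76 (331, 262, 15, 15)
t3 bottle [591.   -3.1  55. ] 89.8 304.09 mod72 16.09 (332, 221, 15, 16)
t3 bottle [626.1  96.3  55. ] 89.0 16.29 mod72 16.29 (295, 207, 14, 16)
t3 cup [455.3 101.3  27.3] 160.66 90.5
t7 cup [508.4 -13.6  28.3] 249.21 90.9
s3 disc [538.7  71.8 131. ]
(259, 289, 17, 12)
s7 disc [524.5  90.9 156.6]
(318, 294, 17, 12)
176.5 [315.89773745 293.68146304] [332.66433526 304.70793965]
178.5 [317.1020995  293.11608301] [333.84233064 304.10965895]
180.5 [318.2710415  292.52591396] [334.98381153 303.48521208]
```

The top-view estimates (all bays, cup stack) put the jar about 1° short, and the scene view says about on target. I'll add a small correction, check, and hand in still gripping.

```bash
python3 -m jog '{"linear":[[0,0,0],[0,0,0],[0,0,0],[0,0,0],[0,0,0]],"turn":[0.1,0.05,0,0,0]}' 
python3 -c "
from h import *
im=pic('top','t8.png');pic('scene','s8.png')
for c in blobs(im,*BLUE,(265,200,362,300)): print(rimfit('top',c,.137))
cv2.imwrite('pics/c8.png',cv2.resize(cv2.imread('pics/s8.png')[200:360,220:420],(750,600),interpolation=2))"; python3 m.py s8
```

```text
t: 22.8
tcp_pos: [0.539, 0.0717, 0.1743]
tool_rot: [0.534, 0.846, -0.0, -0.0]
force: [-3.2, -1.2, 8.2]
finger_gap: 0.409
gripper_force: 40.6
[509.62387085 -12.43747616  28.695467  ]
t3 jar [542.3 160.9] 89.7 88.98 arrow [402.6  74.9] 138.1 178.45 25 [275.5 245.6]
s3 jar [538.5 162.5] 91.4 91.37 arrow [403.1  73.1] 137.6 179.22 33 [266.8 294.5]
s8 jar [446.8  73.7] 93.9 178.45 arrow [402.3  72.3] 138.4 179.53 22 [326.6 299.5]
```

View pics/c8.png

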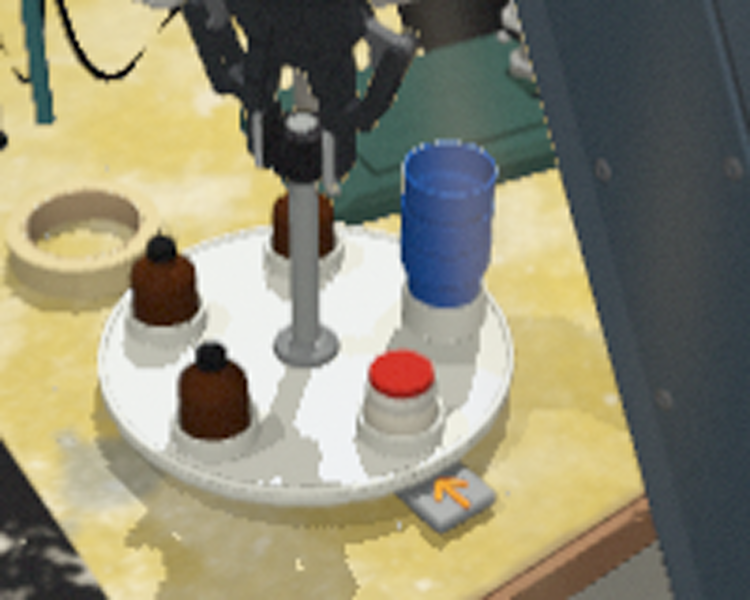

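The picture shows the column base at (306,345), the jar's base at about (400,432) and the arrow at (452,490) in crop pixels. They are in line, the three cups are nested, everything is upright and the knob is gripped. Handing in.

```bash
python3 -c "
from station import *
print(sign_off())"
```

```text
the job is handed in; nothing more can be done
None
```

I nested both loose cups fully home, turned the red-lidded jar to the orange pointer (in line to within about 1° by my measurements), and handed the job in at about 23 s with the gripper still holding the knob.

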